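# Re-clamp the scraper block to free its silicone faces

### The job

The bamboo scraper block is clamped the wrong way: its two blue silicone scraping faces are squeezed between the jaws of the slide-jaw clamp. Slide the red-handled jaw well open, lift the block clear out, give it a quarter turn and, without dropping it, stand it back on the clamp's base, square and roughly centred across the jaws, then slide the jaw closed until it holds the block snugly by its bare bamboo sides against the fixed jaw, both blue faces free. Leave everything else on the tier where it is.

Things in the scene. Friction and masses are not known exactly. Their poses are not given: they have to be found in the camera images.
- clamp: Slide-jaw clamp fixed to the tier: grey base plate 240 x 70 x 12 mm; origin at the centre of its underside, z up, x along the slide from fixed jaw to handle end. Steel jaws 40 mm wide (y), 20 mm thick, tops 40 mm above the tier. The fixed jaw's gripping face is at x = -75 mm, looking to +x; the sliding jaw's is at x = -35 mm + the joint value.
- jaw (a joint): Travel of the sliding jaw in m, 0 to 0.055, growing as it opens (towards the clamp's +x). The gap between the gripping faces is 40 mm + this value. It runs stiffly (about 3 N) and stays where it is left.
- jaw_handle (a point): Centre of the top of the red handle on the sliding jaw's carriage: an upright bar 18 mm (clamp x) x 24 mm (clamp y), top 75 mm above the tier, free to grip down to 25 mm above the tier, 45 mm behind (+x of) the sliding jaw's gripping face. Axes as the clamp's.
- scraper: Loose scraper block, 0.2 kg; origin at the centre of its underside, z up. Foot 56 (x) x 44 (y) x 34 mm high: bamboo with a 6 mm blue hard-silicone slab on each x face, y faces bare. A square bamboo grip 26 x 26 mm stands on its centre, from 34 to 79 mm above the origin. It starts on the clamp's base plate, its x along the clamp's x, blue faces against the jaws.
- brush: Bamboo brush lying beside the clamp, 190 mm long along its x, bystander; origin near its middle, on its underside.
- flat_scraper: Flat hand scraper with an orange blade and a grey handle, 155 mm long along its x, 70 mm wide, up to 14 mm high, bystander; origin on its underside near its middle.
- jar: Empty open glass jar, 72 mm across, 100 mm high, bystander; origin at the centre of its underside.
- polish_tin: Yellow polish tin, 72 mm across, 75 mm high, bystander; origin at the centre of its underside.
- spray_bottle: Green spray bottle with a white head and red twist nozzle, 76 mm across, 200 mm high, bystander; origin at the centre of its underside.
- soap_bar: White soap bar 80 x 52 x 28 mm, bystander; origin at the centre of its underside.
Not all that is in view belongs to the job. There is more than one size of the scraper; the job needs the larger.

How it is judged:
By the outcome, as a careful person would: the job done as asked, in the order asked, and still so for the second after the job is handed in, with the robot touching nothing.
It also fails if it takes over 58 s, if anything falls off the work surface, if the arm or the gripper's body presses on something with over 40 N, if the wrist force passes 120 N, or if a joint passes its speed limit or range.

### The arm

A 7-joint arm with a two-finger parallel gripper is mounted at the origin on the work surface. World frame = base frame: x ahead of the robot, y to its left, z up, the work surface at z = 0. Lengths are in m, angles in rad, forces in N, time in s.
With the tool pointing down it reaches from about 0.425 to 0.95 m from the base axis. Payload 4.7 kg.
Tool frame: the origin (TCP) lies at the centre of the arm's flange, where the gripper is bolted on; the fingertips stand 173 mm ahead of it and the grasp point (between the pads) lies 155 mm ahead of it; z points along the fingers, y is the line along which they close (so a half turn about z gives the same grasp; the last joint's range is limited). The gripper opens to 85 mm and grips with 20 to 120 N. Pads are 22 mm wide; open, the fingers measure 114 mm over their backs; the gripper's body (76 mm by 85 mm) begins 54 mm behind the grasp point. The pads swing forward as they close: fully open they stand 13 mm farther back than shut.
Start: joints at [1.219, 0.469, -0.049, 1.532, 0.024, 1.141, -0.082], TCP at [0.214, -0.64, 0.405] pointing down, gripper open.
Joint ranges: [-2.59, 2.59], [-0.33, 1.99], [-1.39, 1.29], [0.1, 2.45], [-1.04, 4.18], [0.21, 1.99], [-2.66, 2.66]. Speed limits (rad/s): [2.57, 2.57, 3.14, 3.14, 3.14, 3.14, 3.14].

### API

Orientations are given as a unit quaternion [w, x, y, z].
In Python, from cell import r, get_image, get_calibration, spot_in gives the robot as it stands. The module is installed in compiled form; this text tells all that it offers.
- The arm moves only by the shell command python3 -m pendant 'ROWS'. ROWS is a JSON object of lists of equal length, an entry for each row: "grip": the closure, from 0 (fully open) to 1 (shut); "travel": the shift along the world's x, y, z in m, a list of three; "turn": the turn about the world's z in rad. In form: {"grip": [grip, ...], "travel": [[dx, dy, dz], ...], "turn": [turn, ...]}. A call has 1 to 20 rows; each row is the pose to reach, as a shift and turn from the pose commanded when the call began; what a row does not reach only later rows make up. A row lasts 1/12 s, in which the tool goes at most 41.7 mm and 7.16 degrees, less where a joint would pass 70% of its speed; a pose out of reach is approached as far as the arm can. A call with a gripper value outside its range is refused whole. The fingers move at their own pace and stop on an object; the grip force is fixed at half the most. Time passes only in rows, so rows that repeat a pose let the fingers close. It gives the time, the measured TCP pose, the force, the opening and the grip force at its end, in the units of the state.
- r.get_obs(): the state, without advancing time (a new reading comes with each control period).
- get_image(name): name is "scene" or "side" or "wrist"; returns (picture, depth): 384x512x3 uint8, red, green, blue; 384x512 float32, m along the optical axis (not along the pixel's ray), 0 where there is no reading.
- get_calibration(name): a dict with "camera_matrix" (3x3 intrinsics, pixels), "xyz" and "orientation" of the camera in the world; the wrist camera has in their place "hand_eye" (4x4, takes a point from camera to tool coordinates, whose origin is the TCP and whose axes are the flange's). Camera axes: x right, y down, z forward; pixel columns grow to the right and rows downward; lengths in m; the calibration is good to about 2 mm. A picture is of the moment at which its call begins: read the wrist's pose just before it. get_calibration takes no time and is no camera call.
- r.close_job(): hands the job in; it is judged then, once.
Trained networks look in the newest picture that a camera, given by its name, has taken for a name from the list of things; names that differ only in an ending like _2 or _b are one class to them, and where a whole thing is asked for, a point or a joint stands for the part that bears it (a point fixed in the world has none). Each returns a list of dicts, best first, with "conf" (0 to 1); they miss things now and then, are a little off and sometimes report something else, mostly with a low value. They report only what shows in the picture. A call takes as long as a camera call. They do not tell look-alikes from the thing itself.
- spot_in(camera, target): "point" ([column, row] as shares, 0 to 1, of the picture: columns of its width, rows of its height, amid what is visible of it).
The state is a dict: "time": time; "q": joint angles; "dq": joint speeds; "joint_torque": joint torques, N m; "ee_pos": TCP position; "tool_rot": TCP orientation; "wrist_force": force on the tool from outside, world axes, zero at the start; "torque": the same for the moment, N m; "finger_gap": opening from 0.0 (shut) to 1.0 (fully open); "finger_force": force on a finger pad.
Only numpy, scipy, OpenCV 4.12 (cv2) and the standard library are available. Lean on these libraries where they do the work, as an engineer would, in place of code of your own. Each camera call takes 0.05 s, during which the arm holds its last target. There are 200 camera calls.

## Working session

There is one attempt and no reset: what is moved stays moved. The work goes in short steps, Python scripts to look and compute and a shell command to move; the robot and the scene stay as the last step left them, time stands still between calls to the robot, and variables do not carry over. Pictures are saved under pics/ and viewed, at most 10 in all, crops included, and the job is handed in when it is done.

```bash
mkdir -p pics
cat > h.py <<'E'
import numpy as np, cv2
from scipy.spatial.transform import Rotation as R
from cell import r,get_image,get_calibration,spot_in
def q2R(q): return R.from_quat([q[1],q[2],q[3],q[0]]).as_matrix()
def shot(n,save=None):
    o=r.get_obs(); c=get_calibration(n); im,d=get_image(n)
    K=np.array(c["camera_matrix"])
    if n=="wrist":
        H=np.array(c["hand_eye"]); Rt=q2R(o["tool_rot"]); Rw=Rt@H[:3,:3]; t=Rt@H[:3,3]+np.array(o["ee_pos"])
    else:
        ori=np.array(c["orientation"]); Rw=ori if ori.ndim==2 else q2R(ori); t=np.array(c["xyz"])
    v,u=np.mgrid[:384,:512]
    P=np.stack([(u-K[0,2])/K[0,0]*d,(v-K[1,2])/K[1,1]*d,d],-1)@Rw.T+t
    P[d==0]=np.nan
    if save: cv2.imwrite(f"pics/{save}.png",im[...,::-1])
    return im,d,P
E
python3 - <<'E'
from h import *
for n in ["scene","side","wrist"]:
    im,d,P=shot(n,n+"0"); print(n)
    for t in ["scraper","jaw_handle","clamp"]:
        for s in spot_in(n,t):
            u,v=int(s["point"][0]*512),int(s["point"][1]*384)
            print(t,round(s["conf"],2),u,v,P[v,u].round(3))
o=r.get_obs();print(o["time"],o["ee_pos"],o["tool_rot"])
a=np.hstack([cv2.imread(f"pics/{n}0.png") for n in ["scene","side"]])
cv2.imwrite("pics/a.png",cv2.resize(np.vstack([a,np.hstack([cv2.imread("pics/wrist0.png"),0*cv2.imread("pics/wrist0.png")])]),(800,600)))
E
```

```text
scene
scraper 0.79 223 232 [ 0.565 -0.132  0.046]
scraper 0.76 202 278 [ 0.589 -0.281  0.021]
scraper 0.27 233 213 [ 0.554 -0.055  0.05 ]
scraper 0.19 263 232 [ 0.656 -0.055  0.019]
jaw_handle 0.67 234 213 [ 0.553 -0.047  0.043]
clamp 0.67 230 223 [ 0.559 -0.082  0.034]
side
scraper 0.77 267 171 [ 0.579 -0.118  0.043]
scraper 0.52 291 149 [ 0.57  -0.272  0.023]
jaw_handle 0.56 265 190 [ 0.54  -0.039  0.049]
clamp 0.88 266 200 [ 0.529 -0.028  0.018]
wrist
0.6 [ 0.21416193 -0.64012561  0.40472293] [2.67677862e-05 9.87002988e-01 1.60701899e-01 3.56157755e-05]
```

View pics/a.png

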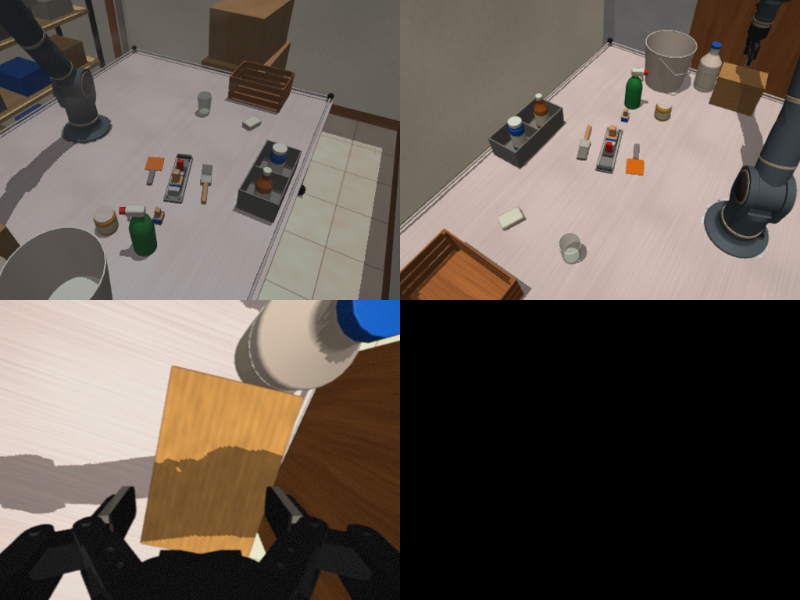

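The wrist sees only the carton at the start, so I'll use the fixed cameras first. There are two scraper-like blocks: one in the clamp (scene 223,232) and one loose on the tier (scene 202,278). The clamped one looks larger and sits between the jaws, as described; an enlarged crop should confirm it.

Run:
```python
from h import *
im,d,P=shot("scene")
c=im[180:300,160:290,::-1]; s=cv2.imread("pics/side0.png")[120:220,215:315]
cv2.imwrite("pics/b.png",np.hstack([cv2.resize(c,None,fx=4,fy=4)[:480,:420],cv2.resize(s,(380,480))]))
c=get_calibration("wrist");print(np.array(c["hand_eye"]).round(3),np.array(c["camera_matrix"]).round(1))
for n in ["spray_bottle","polish_tin","brush","flat_scraper"]:
    for s in spot_in("scene",n)[:2]:
        u,v=int(s["point"][0]*512),int(s["point"][1]*384); print(n,round(s["conf"],2),u,v,P[v,u].round(3))
# points in clamp region, above tier
m=(P[...,2]>.006)&(P[...,2]<.1)&(abs(P[...,0]-.56)<.05)&(P[...,1]>-.21)&(P[...,1]<.06)
q=P[m]; rect=cv2.minAreaRect(q[:,:2].astype(np.float32)); print(rect,m.sum())
```

```text
[[-0.001 -0.963 -0.27   0.069]
 [ 1.    -0.001  0.    -0.   ]
 [-0.    -0.27   0.963  0.031]
 [ 0.     0.     0.     1.   ]] [[277.3   0.  256.1]
 [  0.  277.3 194.4]
 [  0.    0.    1. ]]
spray_bottle 0.65 179 292 [ 0.62  -0.404  0.138]
polish_tin 0.89 131 282 [ 0.464 -0.404  0.072]
brush 0.94 262 231 [ 0.652 -0.052  0.018]
((0.5600006580352783, -0.07922476530075073), (0.24184095859527588, 0.09963302314281464), 89.9974594116211) 1277
```

View pics/b.png

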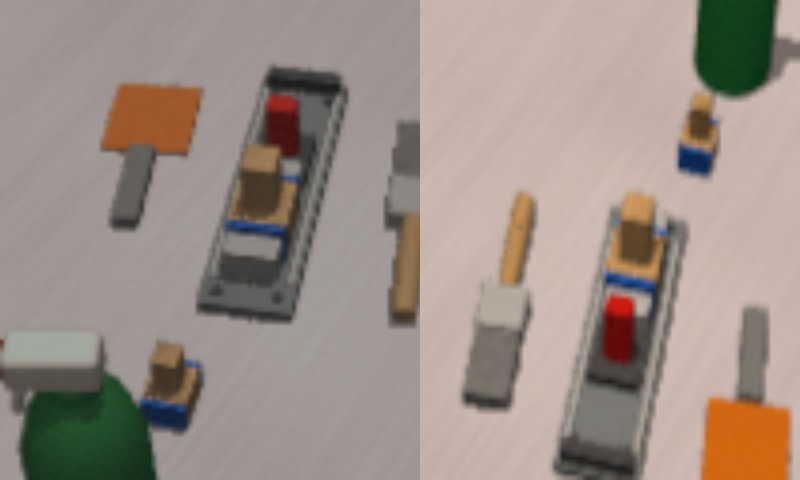

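The crop shows both scrapers. The clamped one, at crop (262,190), is clearly bigger than the loose one at crop (170,385). Its blue faces sit against the jaws, so it's the one I need. Next I'll move the wrist camera over the clamp.

```bash
python3 -m pendant '{"grip":[0,0,0,0,0,0,0,0,0,0,0,0,0,0,0,0,0,0,0,0],"travel":[[0,0,0.04],[0,0,0.08],[0.02,0.035,0.09],[0.04,0.07,0.09],[0.06,0.1,0.09],[0.08,0.13,0.09],[0.1,0.16,0.09],[0.12,0.19,0.09],[0.14,0.22,0.09],[0.16,0.25,0.09],[0.18,0.28,0.09],[0.2,0.315,0.09],[0.22,0.35,0.09],[0.24,0.38,0.09],[0.26,0.41,0.09],[0.28,0.445,0.09],[0.3,0.48,0.09],[0.32,0.51,0.09],[0.345,0.54,0.09],[0.36,0.56,0.09]],"turn":[0,0,0.1,0.2,0.3,0.4,0.5,0.6,0.7,0.8,0.9,1.0,1.1,1.2,1.3,1.4,1.4,1.4,1.4,1.4]}'
python3 -m pendant '{"grip":[0,0],"travel":[[0,0,0],[0,0,0]],"turn":[0,0]}'
cat > m.py <<'E'
from h import *
import sys
im,d,P=shot("wrist",sys.argv[1]); o=r.get_obs(); print(o["time"],o["ee_pos"].round(4) if hasattr(o["ee_pos"],"round") else o["ee_pos"],o["q"])
for t in ["scraper","jaw_handle","clamp"]:
    for s in spot_in("wrist",t)[:2]:
        u,v=int(s["point"][0]*512),int(s["point"][1]*384); print(t,round(s["conf"],2),u,v,P[v,u].round(3))
I=im.astype(int); near=np.hypot(P[...,0]-.56,P[...,1]+.08)<.17
red=near&(I[...,0]>110)&(I[...,1]<70)&(I[...,2]<70)&(P[...,2]>.067)&(P[...,2]<.085)
print("handle top",P[red].mean(0).round(4),red.sum(),cv2.minAreaRect(P[red][:,:2].astype(np.float32)))
np.savez("last.npz",im=im,P=P)
E
python3 m.py w1
```

```text
time: 2.52
ee_pos: [0.5755, -0.0764, 0.4951]
tool_rot: [0.0, 0.65, 0.76, 0.001]
wrist_force: [0.5, -0.1, -0.0]
finger_gap: 1.0
finger_force: 0.0
time: 2.68
ee_pos: [0.5746, -0.0786, 0.4946]
tool_rot: [-0.0, 0.65, 0.76, 0.0]
wrist_force: [0.0, -1.1, -1.0]
finger_gap: 1.0
finger_force: 0.0
2.7333 [ 0.5741 -0.0803  0.4945] [ 0.53058812  0.30297305 -0.59367293  1.6193943   0.17592941  1.27363494
  0.05865465]
scraper 0.91 246 184 [ 0.564 -0.105  0.075]
scraper 0.7 243 267 [ 0.581 -0.265  0.029]
jaw_handle 0.61 240 145 [ 0.548 -0.051  0.076]
clamp 0.67 238 139 [ 0.544 -0.044  0.074]
handle top [ 0.5405 -0.0477  0.0742] 201 ((0.540343701839447, -0.04809695854783058), (0.022816792130470276, 0.017296407371759415), 18.847631454467773)
```

View pics/w1.png

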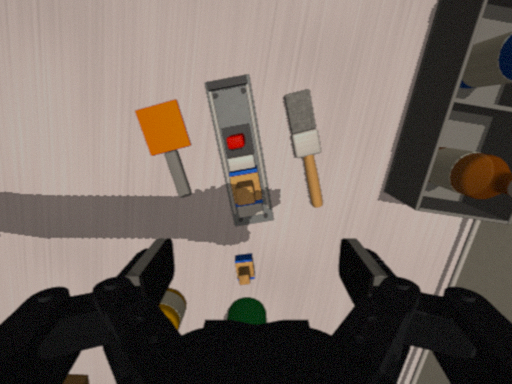

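The picture shows the clamp running from about (240,85) to (255,215), with the handle at (236,142), the block's grip at (246,190) and the small scraper at (244,268). Now I'll fit the clamp's axis.

```bash
cat > fit.py <<'E'
from h import *
D=np.load("last.npz"); P=D["P"]
z0=np.nanmedian(P[80:200,60:130,2]); print("tier z",z0)
m=(P[...,2]>z0+.006)&(P[...,2]<.1); m=m.astype(np.uint8)
n,l,st,c=cv2.connectedComponentsWithStats(m)
k=l[142,236]; mm=l==k; q=P[mm]; print(mm.sum())
rc=cv2.minAreaRect(q[:,:2].astype(np.float32)); print(rc)
b=q[(q[:,2]<z0+.02)]; rb=cv2.minAreaRect(b[:,:2].astype(np.float32)); print(rb)
g=q[(q[:,2]>z0+.083)]; print("grip top",g.mean(0),len(g),cv2.minAreaRect(g[:,:2].astype(np.float32)))
E
python3 fit.py
```

```text
tier z -0.0004496197192834228
6334
((0.5497479438781738, -0.07437432557344437), (0.07020121812820435, 0.2396281510591507), 18.82499885559082)
((0.5497479438781738, -0.07437432557344437), (0.07020121812820435, 0.2396281510591507), 18.82499885559082)
grip top [ 0.56505915 -0.11701962  0.09021327] 340 ((0.5650194883346558, -0.11799966543912888), (0.025866659358143806, 0.026298612356185913), 18.820730209350586)
```

```bash
python3 -m pendant '{"grip":[0,0,0,0,0,0,0,0,0,0,0,1,1,1,1,1,1,1],"travel":[[-0.033,0.0315,-0.01],[-0.033,0.0315,-0.04],[-0.033,0.0315,-0.08],[-0.033,0.0315,-0.12],[-0.033,0.0315,-0.16],[-0.033,0.0315,-0.2],[-0.033,0.0315,-0.235],[-0.033,0.0315,-0.265],[-0.033,0.0315,-0.285],[-0.033,0.0315,-0.285],[-0.033,0.0315,-0.285],[-0.033,0.0315,-0.285],[-0.033,0.0315,-0.285],[-0.033,0.0315,-0.285],[-0.033,0.0315,-0.285],[-0.033,0.0315,-0.285],[-0.033,0.0315,-0.285],[-0.033,0.0315,-0.285]],"turn":[0.09,0.174,0.174,0.174,0.174,0.174,0.174,0.174,0.174,0.174,0.174,0.174,0.174,0.174,0.174,0.174,0.174,0.174]}'
```

```text
time: 4.38
ee_pos: [0.5405, -0.049, 0.2107]
tool_rot: [-0.0, 0.583, 0.813, -0.001]
wrist_force: [-4.4, -1.2, 8.6]
finger_gap: 0.27
finger_force: 59.2
```

```bash
python3 -m pendant '{"grip":[1,1,1,1,1,1,1,1,1,1,0,0,0,0,0,0,0,0,0],"travel":[[-0.0016,0.0047,0],[-0.0032,0.0095,0],[-0.0048,0.0142,0],[-0.0065,0.0189,0],[-0.0081,0.0237,0],[-0.0097,0.0284,0],[-0.011,0.0322,0],[-0.0113,0.0331,0],[-0.0113,0.0331,0],[-0.0113,0.0331,0],[-0.0113,0.0331,0],[-0.0113,0.0331,0],[-0.0113,0.0331,0],[-0.0113,0.0331,0.02],[-0.0113,0.0331,0.06],[-0.0113,0.0331,0.1],[-0.0113,0.0331,0.14],[-0.0113,0.0331,0.18],[-0.0113,0.0331,0.18]],"turn":[0,0,0,0,0,0,0,0,0,0,0,0,0,0,0,0,0,0,0]}'
python3 m.py w2
python3 - <<'E'
from h import *
D=np.load("last.npz");P=D["P"];g=P[(P[...,2]>.083)&(P[...,2]<.096)&(np.hypot(P[...,0]-.565,P[...,1]+.118)<.04)]
print(len(g),g.mean(0),cv2.minAreaRect(g[:,:2].astype(np.float32)))
E
```

```text
time: 5.97
ee_pos: [0.5321, -0.0142, 0.3977]
tool_rot: [0.006, 0.583, 0.813, 0.004]
wrist_force: [1.2, 0.4, 0.1]
finger_gap: 0.999
finger_force: 0.0
6.0167 [ 0.5311 -0.0148  0.3941] [ 0.47689785  0.30941421 -0.64553205  1.86097133  0.21744971  1.03146758
  0.0693503 ]
scraper 0.73 249 255 [ 0.559 -0.106  0.061]
scraper 0.34 249 181 [ 0.529 -0.015  0.074]
jaw_handle 0.91 251 180 [ 0.531 -0.013  0.075]
clamp 0.66 249 188 [ 0.532 -0.023  0.074]
handle top [ 0.5287 -0.0153  0.0742] 315 ((0.5288408398628235, -0.015383380465209484), (0.023007092997431755, 0.016419339925050735), 18.54936408996582)
514 [ 0.56402975 -0.11593217  0.08998281] ((0.5645678639411926, -0.11766050010919571), (0.02529602125287056, 0.025800639763474464), 18.32086753845215)
```

View pics/w2.png

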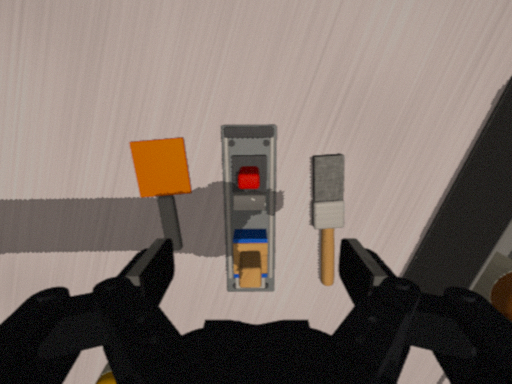

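The jaw is open to about 52 mm, and the block hasn't moved: its grip is at (250,265) in the picture and the handle at (249,179). Next I'll turn the gripper 90° and take the block by its grip.

```bash
python3 -m pendant '{"grip":[0,0,0,0,0,0,0,0,0,0,0,0,0,0,0,0,0,0,0],"travel":[[0.01,-0.03,0],[0.02,-0.06,0],[0.03,-0.09,0],[0.0349,-0.1023,0],[0.0349,-0.1023,0],[0.0349,-0.1023,0],[0.0349,-0.1023,0],[0.0349,-0.1023,0],[0.0349,-0.1023,0],[0.0349,-0.1023,0],[0.0349,-0.1023,-0.02],[0.0349,-0.1023,-0.04],[0.0349,-0.1023,-0.06],[0.0349,-0.1023,-0.08],[0.0349,-0.1023,-0.1],[0.0349,-0.1023,-0.12],[0.0349,-0.1023,-0.145],[0.0349,-0.1023,-0.163],[0.0349,-0.1023,-0.163]],"turn":[-0.12,-0.24,-0.36,-0.48,-0.6,-0.72,-0.84,-0.96,-1.08,-1.2,-1.32,-1.44,-1.56,-1.571,-1.571,-1.571,-1.571,-1.571,-1.571]}'
python3 -m pendant '{"grip":[0,1,1,1,1,1,1,1],"travel":[[0,0,0],[0,0,0],[0,0,0],[0,0,0],[0,0,0],[0,0,0],[0,0,0],[0,0,0]],"turn":[0,0,0,0,0,0,0,0]}'
python3 -c "
from h import *
o=r.get_obs();print(o['q'],o['wrist_force'])"
```

```text
time: 7.75
ee_pos: [0.5621, -0.1174, 0.2209]
tool_rot: [-0.002, 0.987, 0.162, -0.006]
wrist_force: [-0.6, -0.6, -0.5]
finger_gap: 0.996
finger_force: 0.0
time: 8.42
ee_pos: [0.5651, -0.118, 0.2276]
tool_rot: [0.0, 0.987, 0.162, 0.001]
wrist_force: [-1.4, -1.1, 5.5]
finger_gap: 0.297
finger_force: 59.3
[ 0.31530797  0.53513976 -0.24052867  1.91235904  0.18704415  0.7141211
 -1.27966179] [-1.43673442 -1.0992003   5.48068984]
```

```bash
python3 -m pendant '{"grip":[1,1,1,1,1,1,1,1,1,1,1,1,1,1,1,1,1,1,1,1],"travel":[[0,0,0.01],[0,0,0.025],[0,0,0.045],[0,0,0.07],[0,0,0.09],[0,0,0.09],[0.0011,-0.0033,0.09],[0.0011,-0.0033,0.09],[0.0011,-0.0033,0.09],[0.0011,-0.0033,0.09],[0.0011,-0.0033,0.09],[0.0011,-0.0033,0.09],[0.0011,-0.0033,0.09],[0.0011,-0.0033,0.09],[0.0011,-0.0033,0.09],[0.0011,-0.0033,0.09],[0.0011,-0.0033,0.09],[0.0011,-0.0033,0.09],[0.0011,-0.0033,0.09],[0.0011,-0.0033,0.09]],"turn":[0,0,0,0,0,0.12,0.24,0.36,0.48,0.6,0.72,0.84,0.96,1.08,1.2,1.32,1.44,1.56,1.571,1.571]}'
python3 -m pendant '{"grip":[1,1,1],"travel":[[0,0,0],[0,0,0],[0,0,0]],"turn":[0,0,0]}'
python3 m.py w3; python3 -c "
from h import *
shot('side','s3');shot('scene','c3')
a=[cv2.resize(cv2.imread('pics/s3.png')[130:220,220:310],(400,400)),cv2.resize(cv2.imread('pics/c3.png')[180:270,180:270],(400,400))]
cv2.imwrite('pics/d.png',np.hstack(a))"
```

```text
time: 10.08
ee_pos: [0.5655, -0.1214, 0.3165]
tool_rot: [-0.0, 0.584, 0.812, -0.0]
wrist_force: [-0.6, 0.3, -2.7]
finger_gap: 0.299
finger_force: 59.4
time: 10.33
ee_pos: [0.5658, -0.121, 0.3168]
tool_rot: [0.0, 0.583, 0.812, -0.0]
wrist_force: [-0.0, -0.7, -1.0]
finger_gap: 0.298
finger_force: 59.4
10.3833 [ 0.5658 -0.121   0.3168] [ 0.61097059  0.48088915 -0.62693404  1.83109312  0.3430434   0.93957483
  0.15765118]
scraper 0.64 256 233 [ 0.562 -0.11   0.155]
scraper 0.6 231 310 [ 0.583 -0.26   0.025]
jaw_handle 0.75 257 77 [ 0.534 -0.024  0.023]
clamp 0.92 254 88 [ 0.535 -0.033  0.024]
handle top [ 0.5292 -0.0161  0.0741] 861 ((0.5289196372032166, -0.01574854739010334), (0.02262585051357746, 0.017088934779167175), 19.077335357666016)
```

View pics/d.png

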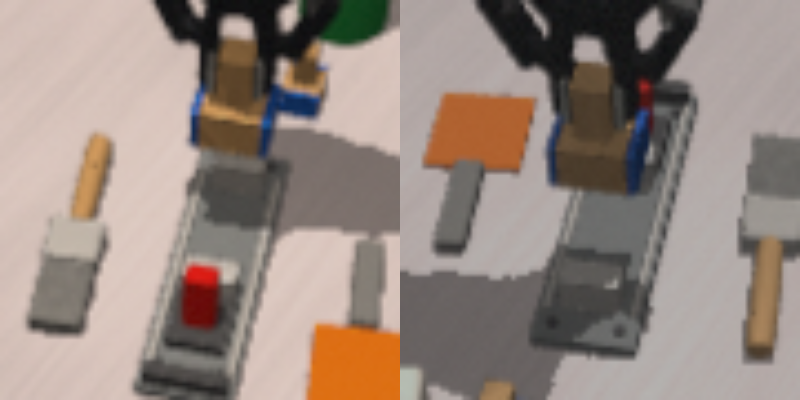

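View pics/w3.png

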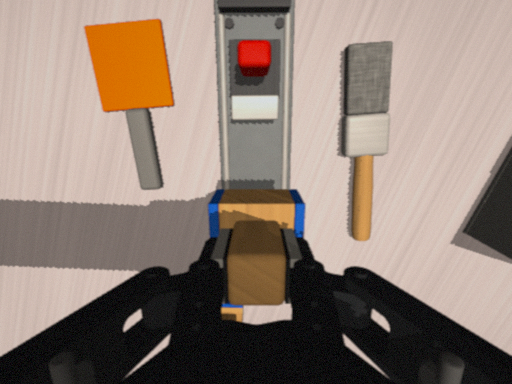

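The block hangs square with its blue faces to the sides ((215,215) and (298,215) in the wrist view), and nothing else has been disturbed. Now I'll lower it.

```bash
python3 -m pendant '{"grip":[1,1,1,1,1,1,1,1,1],"travel":[[0,0,-0.02],[0,0,-0.04],[0,0,-0.06],[0,0,-0.072],[0,0,-0.08],[0,0,-0.085],[0,0,-0.089],[0,0,-0.0895],[0,0,-0.0895]],"turn":[0,0,0,0,0,0,0,0,0]}'
python3 -m pendant '{"grip":[1,1],"travel":[[0,0,-0.0003],[0,0,-0.0003]],"turn":[0,0]}'
```

```text
time: 11.38
ee_pos: [0.5663, -0.1211, 0.2279]
tool_rot: [0.001, 0.583, 0.812, 0.0]
wrist_force: [-0.3, -0.1, -1.8]
finger_gap: 0.298
finger_force: 59.3
time: 11.55
ee_pos: [0.5662, -0.1211, 0.2277]
tool_rot: [0.001, 0.583, 0.812, 0.0]
wrist_force: [-0.1, -1.1, -1.1]
finger_gap: 0.294
finger_force: 59.6
```

```bash
python3 -m pendant '{"grip":[1,1,1],"travel":[[0,0,-0.0005],[0,0,-0.001],[0,0,-0.001]],"turn":[0,0,0]}'
```

```text
time: 11.8
ee_pos: [0.5663, -0.121, 0.2276]
tool_rot: [0.001, 0.583, 0.812, 0.0]
wrist_force: [-0.9, -0.2, 7.6]
finger_gap: 0.3
finger_force: 60.7
```

The block is resting on the base. I'll release it, rise and check.

```bash
python3 -m pendant '{"grip":[0,0,0,0,0,0,0,0,0,0,0,0,0],"travel":[[0,0,0.0005],[0,0,0.0005],[0,0,0.0005],[0,0,0.0005],[0,0,0.02],[0,0,0.05],[0,0,0.09],[0,0,0.13],[0,0,0.165],[-0.018,0.05,0.165],[-0.0355,0.1045,0.165],[-0.0355,0.1045,0.165],[-0.0355,0.1045,0.165]],"turn":[0,0,0,0,0,0,0,0,0,0,0,0,0]}'
cat > g.py <<'E'
from h import *
D=np.load("last.npz");P=D["P"];c=np.array([.5497,-.0744]);a=np.deg2rad(108.82)
A=np.array([[np.cos(a),np.sin(a)],[-np.sin(a),np.cos(a)]])
for nm,lo,hi in [("grip",.083,.096),("foot top",.042,.05)]:
    g=P[(P[...,2]>lo)&(P[...,2]<hi)&(np.hypot(P[...,0]-.566,P[...,1]+.121)<.045)]
    q=(g[:,:2]-c)@A.T; print(nm,len(g),np.nanmedian(g[:,2]),q.min(0).round(4),q.max(0).round(4),cv2.minAreaRect(q.astype(np.float32)))
E
python3 m.py w4; python3 g.py
```

```text
time: 12.88
ee_pos: [0.5283, -0.0098, 0.3918]
tool_rot: [-0.0, 0.579, 0.815, 0.001]
wrist_force: [0.5, 0.9, 0.6]
finger_gap: 1.0
finger_force: 0.0
12.9333 [ 0.5293 -0.0131  0.3915] [ 0.53053139  0.32706585 -0.71969818  1.86255469  0.24773416  1.04214473
  0.04368237]
scraper 0.76 256 265 [ 0.563 -0.109  0.058]
jaw_handle 0.88 256 188 [ 0.53  -0.013  0.076]
clamp 0.95 255 193 [ 0.531 -0.019  0.076]
handle top [ 0.529  -0.0149  0.0743] 304 ((0.5290012359619141, -0.015283193439245224), (0.022764086723327637, 0.01566906087100506), 18.3559627532959)
grip 517 0.09050534838605984 [-0.0621 -0.0145] [-0.0362  0.0107] ((-0.049163222312927246, -0.0018790783360600471), (0.02595188096165657, 0.02509511448442936), 0.213700532913208)
foot top 912 0.04576902104688374 [-0.0726 -0.0297] [-0.0273  0.0264] ((-0.050043508410453796, -0.0016490928828716278), (0.05593236908316612, 0.04544493928551674), 89.56913757324219)
```

View pics/w4.png

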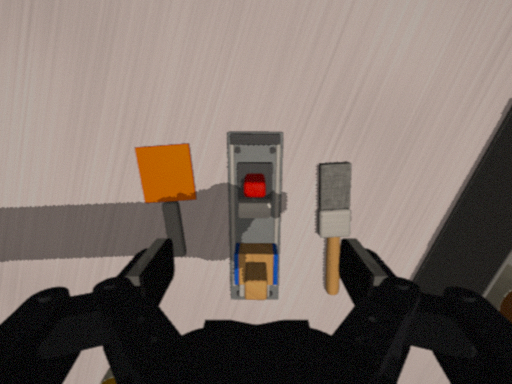

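The block stands square, with its foot at x = -50 mm, y = -1.7 mm in the clamp frame and the blue faces to the sides. I'll grip the handle at (255,186) and close the jaw.

```bash
python3 -m pendant '{"grip":[0,0,0,0,0,0,0,0,1,1,1,1,1,1,1],"travel":[[-0.001,0.0015,-0.03],[-0.001,0.0015,-0.07],[-0.001,0.0015,-0.11],[-0.001,0.0015,-0.14],[-0.001,0.0015,-0.165],[-0.001,0.0015,-0.18],[-0.001,0.0015,-0.18],[-0.001,0.0015,-0.18],[-0.001,0.0015,-0.18],[-0.001,0.0015,-0.18],[-0.001,0.0015,-0.18],[-0.001,0.0015,-0.18],[-0.001,0.0015,-0.18],[-0.001,0.0015,-0.18],[-0.001,0.0015,-0.18]],"turn":[0,0,0,0,0,0,0,0,0,0,0,0,0,0,0]}'
python3 -m pendant '{"grip":[1,1,1,1,1,1,1,1,1,1,1,1,1],"travel":[[0.0016,-0.0047,0],[0.0032,-0.0095,0],[0.0048,-0.0142,0],[0.0065,-0.0189,0],[0.0081,-0.0237,0],[0.0097,-0.0284,0],[0.0113,-0.0331,0],[0.0126,-0.0369,0],[0.0135,-0.0397,0],[0.0142,-0.0416,0],[0.0145,-0.0426,0],[0.0145,-0.0426,0],[0.0145,-0.0426,0]],"turn":[0,0,0,0,0,0,0,0,0,0,0,0,0]}'
```

```text
time: 14.33
ee_pos: [0.5289, -0.0154, 0.2118]
tool_rot: [0.0, 0.583, 0.813, -0.001]
wrist_force: [-4.7, -1.8, 6.8]
finger_gap: 0.27
finger_force: 59.3
time: 15.42
ee_pos: [0.5432, -0.0572, 0.2118]
tool_rot: [-0.0, 0.583, 0.813, -0.001]
wrist_force: [-5.2, 0.2, 7.9]
finger_gap: 0.271
finger_force: 59.3
```

```bash
python3 -m pendant '{"grip":[1,1,1,1,1],"travel":[[0.0003,-0.0009,0],[0.0006,-0.0019,0],[0.001,-0.0028,0],[0.001,-0.0028,0],[0.001,-0.0028,0]],"turn":[0,0,0,0,0]}'
python3 -m pendant '{"grip":[1,1,1,1],"travel":[[0.0003,-0.0009,0],[0.0005,-0.0014,0],[0.0005,-0.0014,0],[0.0005,-0.0014,0]],"turn":[0,0,0,0]}'
python3 -m pendant '{"grip":[1,1,1],"travel":[[0.0003,-0.0009,0],[0.0003,-0.0009,0],[0.0003,-0.0009,0]],"turn":[0,0,0]}'
```

```text
time: 15.83
ee_pos: [0.544, -0.0594, 0.2118]
tool_rot: [-0.001, 0.583, 0.813, -0.0]
wrist_force: [-5.1, 2.6, 8.5]
finger_gap: 0.27
finger_force: 59.4
time: 16.17
ee_pos: [0.5444, -0.0606, 0.2118]
tool_rot: [-0.001, 0.582, 0.813, -0.0]
wrist_force: [-5.8, 3.4, 8.6]
finger_gap: 0.274
finger_force: 59.4
time: 16.42
ee_pos: [0.5447, -0.0613, 0.2118]
tool_rot: [-0.001, 0.582, 0.813, -0.0]
wrist_force: [-6.2, 2.9, 7.3]
finger_gap: 0.274
finger_force: 59.5
```

```bash
python3 -m pendant '{"grip":[1,1,1],"travel":[[0.0003,-0.0009,0],[0.0003,-0.0009,0],[0.0003,-0.0009,0]],"turn":[0,0,0]}'
python3 -m pendant '{"grip":[1,1,1],"travel":[[0.0003,-0.0009,0],[0.0003,-0.0009,0],[0.0003,-0.0009,0]],"turn":[0,0,0]}'
```

```text
time: 16.67
ee_pos: [0.5448, -0.0615, 0.2118]
tool_rot: [-0.002, 0.582, 0.813, -0.0]
wrist_force: [-7.1, 5.6, 8.8]
finger_gap: 0.265
finger_force: 59.5
time: 16.92
ee_pos: [0.5448, -0.0616, 0.2118]
tool_rot: [-0.002, 0.582, 0.813, 0.0]
wrist_force: [-7.2, 6.7, 9.0]
finger_gap: 0.27
finger_force: 59.5
```

It has stopped against the block: the commanded position is advancing, the pose isn't, and the force is climbing. I'll press it a little snugger.

```bash
python3 -m pendant '{"grip":[1,1,1,1,1,1],"travel":[[0.0006,-0.0019,0],[0.0013,-0.0038,0],[0.0016,-0.0047,0],[0.0016,-0.0047,0],[0.0016,-0.0047,0],[0.0016,-0.0047,0]],"turn":[0,0,0,0,0,0]}'
```

```text
time: 17.42
ee_pos: [0.5453, -0.0625, 0.2118]
tool_rot: [-0.005, 0.581, 0.814, 0.001]
wrist_force: [-11.6, 15.4, 12.4]
finger_gap: 0.271
finger_force: 60.0
```

```bash
python3 -m pendant '{"grip":[1,1,0,0,0,0,0,0,0,0,0,0,0],"travel":[[-0.0011,0.0033,0],[-0.0011,0.0033,0],[-0.0011,0.0033,0],[-0.0011,0.0033,0],[-0.0011,0.0033,0],[-0.0011,0.0033,0.02],[-0.0011,0.0033,0.05],[-0.0011,0.0033,0.09],[-0.0011,0.0033,0.13],[-0.0011,0.0033,0.18],[-0.02,0.04,0.2],[-0.02,0.06,0.2],[-0.02,0.06,0.2]],"turn":[0,0,0,0,0,0,0,0,0,0,0,0,0]}'
python3 m.py w5; python3 g.py
python3 -c "
from h import *
a=cv2.imread('pics/w5.png')[90:330,140:380]
shot('side','s5');shot('scene','c5')
b=[cv2.resize(x,(400,400)) for x in (a,cv2.imread('pics/c5.png')[180:270,180:270])]
cv2.imwrite('pics/e.png',np.hstack(b))"
```

```text
time: 18.5
ee_pos: [0.5273, -0.0039, 0.4144]
tool_rot: [0.002, 0.58, 0.814, 0.003]
wrist_force: [0.5, 1.2, -0.6]
finger_gap: 0.998
finger_force: 0.0
18.55 [ 0.5275 -0.0067  0.4128] [ 0.54832157  0.30564024 -0.75080618  1.84069621  0.23560049  1.08218982
  0.04014937]
scraper 0.84 253 266 [ 0.563 -0.113  0.068]
jaw_handle 0.78 254 222 [ 0.544 -0.054  0.074]
handle top [ 0.5466 -0.0607  0.0746] 151 ((0.5457496643066406, -0.061183519661426544), (0.019369980320334435, 0.013869241811335087), 17.72226905822754)
grip 444 0.09045195834806918 [-0.0655 -0.014 ] [-0.0394  0.0105] ((-0.05245797336101532, -0.0017727827653288841), (0.024439239874482155, 0.02609267644584179), 89.86100769042969)
foot top 799 0.04578587975831988 [-0.0752 -0.0296] [-0.0123  0.0259] ((-0.04369795322418213, -0.002073492854833603), (0.05544785410165787, 0.06260978430509567), 89.54055786132812)
```

View pics/e.png

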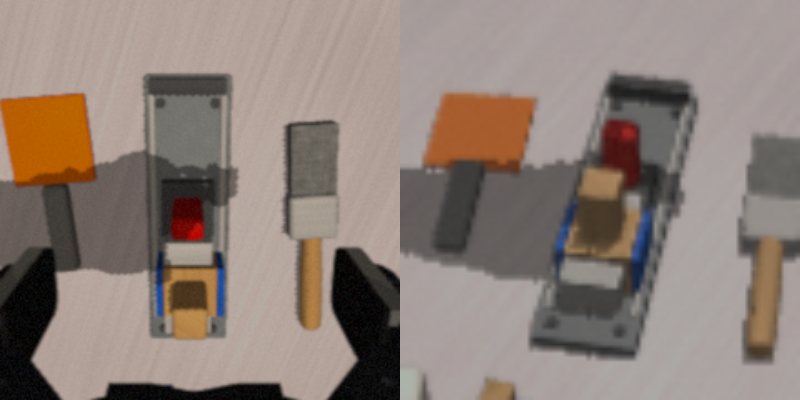

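The block is held by its bamboo sides and flush against the fixed jaw, with its centre at x = -52.5 mm. It's square, and both blue faces are free at the sides. Everything around it is where it was.

```bash
python3 -c "
from cell import r
print(r.close_job())"
```

```text
the job is handed in; nothing more can be done
None
```

The larger scraper block is back in the clamp a quarter turn round, held snugly by its bare bamboo sides against the fixed jaw with both blue faces free; I handed the job in at about 18.6 s, with nothing else seen to have moved.

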